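# Flip the stock tags on the offcut bins

## Task

Each bin on the stock board has a hinged wooden tag in front of it, with a round disc on one face and a straight bar on the other. With a fingertip, push tags over where needed so that every bin filled to its rim shows the disc uppermost on its tag and every other bin, empty or only partly filled, shows the bar, each tag fully over against its stop. Pick nothing up, and leave the bins and the other things on the bench where they are.

Things in the scene. Friction and masses are not known exactly. Their poses are not given: they have to be found in the camera images.
- board: plywood stock board fixed on the table, 350 (x) x 520 (y) x 12 mm, origin at the centre of its underside, x away from the robot, y along the rows. The tags' hinges stand at x = -75 mm, the bins' centres at x = +100 mm, both at y = -157.5, -52.5, 52.5 and 157.5 mm, in an order that changes; a 30 mm high rail runs behind the bins
- hinge_a (a point): hinge of tag_a, fixed to the board: middle of its pin, 30 mm above the board's top, 42 above the table. x points to the bins, y along the pin and the row, z up. Its bin is centred 175 mm along +x; the hinges are 105 mm apart in one line. The metal bracket round it is 50 (x) x 70 (y) mm and ends 14 mm above the pin
- tag_a (a joint): wooden flip tag, serving the bin straight behind it. 0 = leaning 45 degrees to the robot, bar face up; 1.57 = leaning 45 degrees to the bins, disc face up; both are end stops, 0.785 is upright. Leaf 54 mm wide, 5 thick, free edge 75 mm from the hinge (53 above and 53 out at either stop). About 50 g, swings freely: pushed past upright it falls the rest of the way
- hinge_b (a point): hinge of tag_b, fixed to the board: middle of its pin, 30 mm above the board's top, 42 above the table. x points to the bins, y along the pin and the row, z up. Its bin is centred 175 mm along +x; the hinges are 105 mm apart in one line. The metal bracket round it is 50 (x) x 70 (y) mm and ends 14 mm above the pin
- tag_b (a joint): wooden flip tag, serving the bin straight behind it. 0 = leaning 45 degrees to the robot, bar face up; 1.57 = leaning 45 degrees to the bins, disc face up; both are end stops, 0.785 is upright. Leaf 54 mm wide, 5 thick, free edge 75 mm from the hinge (53 above and 53 out at either stop). About 50 g, swings freely: pushed past upright it falls the rest of the way
- hinge_c (a point): hinge of tag_c, fixed to the board: middle of its pin, 30 mm above the board's top, 42 above the table. x points to the bins, y along the pin and the row, z up. Its bin is centred 175 mm along +x; the hinges are 105 mm apart in one line. The metal bracket round it is 50 (x) x 70 (y) mm and ends 14 mm above the pin
- tag_c (a joint): wooden flip tag, serving the bin straight behind it. 0 = leaning 45 degrees to the robot, bar face up; 1.57 = leaning 45 degrees to the bins, disc face up; both are end stops, 0.785 is upright. Leaf 54 mm wide, 5 thick, free edge 75 mm from the hinge (53 above and 53 out at either stop). About 50 g, swings freely: pushed past upright it falls the rest of the way
- hinge_d (a point): hinge of tag_d, fixed to the board: middle of its pin, 30 mm above the board's top, 42 above the table. x points to the bins, y along the pin and the row, z up. Its bin is centred 175 mm along +x; the hinges are 105 mm apart in one line. The metal bracket round it is 50 (x) x 70 (y) mm and ends 14 mm above the pin
- tag_d (a joint): wooden flip tag, serving the bin straight behind it. 0 = leaning 45 degrees to the robot, bar face up; 1.57 = leaning 45 degrees to the bins, disc face up; both are end stops, 0.785 is upright. Leaf 54 mm wide, 5 thick, free edge 75 mm from the hinge (53 above and 53 out at either stop). About 50 g, swings freely: pushed past upright it falls the rest of the way
- bin_full_1: open grey plastic stock bin, 110 (x) x 86 (y) x 60 mm high, loose, standing on the board; origin at the centre of its underside, z up, x away from the robot. FULL: heaped with plaster offcuts up to and a little over its rim (up to 76 mm above its underside)
- bin_full_2: open grey plastic stock bin, 110 (x) x 86 (y) x 60 mm high, loose, standing on the board; origin at the centre of its underside, z up, x away from the robot. FULL: heaped with plaster offcuts up to and a little over its rim (up to 76 mm above its underside)
- bin_part: open grey plastic stock bin, 110 (x) x 86 (y) x 60 mm high, loose, standing on the board; origin at the centre of its underside, z up, x away from the robot. NOT full: only two plaster offcuts lie on its floor
- bin_empty: open grey plastic stock bin, 110 (x) x 86 (y) x 60 mm high, loose, standing on the board; origin at the centre of its underside, z up, x away from the robot. NOT full: nothing in it
- plumb_weight: small brass weight, 22 mm across and 40 mm high, standing on the board between two tags, on the robot's side of the hinges; origin at the centre of its underside. Not part of the job
- stone_sample: small marble block, 22 x 22 x 36 mm high, standing on the board between two tags, on the bins' side of the hinges; origin at the centre of its underside. Not part of the job
- chisel: chisel with a handle, 190 mm long, lying on the board beyond its left-hand tag, its long axis is x; origin at its underside. Not part of the job
- mallet: mallet, 200 mm long, lying on the table left of the board; its handle runs along x; origin at its underside. Not part of the job
- water_bottle: water bottle, 68 mm across and 200 mm high, standing on the table right of the board; origin at the centre of its underside. Not part of the job
- slip_pot: white open pot, 80 mm across and 90 mm high, standing on the table left of the board; origin at the centre of its underside. Not part of the job
- sanding_block: cork sanding block, 110 x 65 x 35 mm high, on the table right of the board; origin at the centre of its underside. Not part of the job
There are look-alikes about, which are no part of the job. What is shaped like the bin_empty but orange or purple is not meant.

How it is judged:
At the end, for the whole second after the job is handed in: The tags in front of the two full bins lean towards the bins, disc face up (joint above 1.4 rad), those in front of the part-filled and the empty bin lean towards the robot, bar face up (joint below 0.17 rad); no bin has moved 20 mm and no other loose thing 30 mm (((y of bin_full_1 in the frame of hinge_a between -0.05 and 0.05 m and value of joint tag_a above 1.4 rad) or (y of bin_full_1 in the frame of hinge_b between -0.05 and 0.05 m and value of joint tag_b above 1.4 rad) or (y of bin_full_1 in the frame of hinge_c between -0.05 and 0.05 m and value of joint tag_c above 1.4 rad) or (y of bin_full_1 in the frame of hinge_d between -0.05 and 0.05 m and value of joint tag_d above 1.4 rad)) and ((y of bin_full_2 in the frame of hinge_a between -0.05 and 0.05 m and value of joint tag_a above 1.4 rad) or (y of bin_full_2 in the frame of hinge_b between -0.05 and 0.05 m and value of joint tag_b above 1.4 rad) or (y of bin_full_2 in the frame of hinge_c between -0.05 and 0.05 m and value of joint tag_c above 1.4 rad) or (y of bin_full_2 in the frame of hinge_d between -0.05 and 0.05 m and value of joint tag_d above 1.4 rad)) and ((y of bin_part in the frame of hinge_a between -0.05 and 0.05 m and value of joint tag_a below 0.17 rad) or (y of bin_part in the frame of hinge_b between -0.05 and 0.05 m and value of joint tag_b below 0.17 rad) or (y of bin_part in the frame of hinge_c between -0.05 and 0.05 m and value of joint tag_c below 0.17 rad) or (y of bin_part in the frame of hinge_d between -0.05 and 0.05 m and value of joint tag_d below 0.17 rad)) and ((y of bin_empty in the frame of hinge_a between -0.05 and 0.05 m and value of joint tag_a below 0.17 rad) or (y of bin_empty in the frame of hinge_b between -0.05 and 0.05 m and value of joint tag_b below 0.17 rad) or (y of bin_empty in the frame of hinge_c between -0.05 and 0.05 m and value of joint tag_c below 0.17 rad) or (y of bin_empty in the frame of hinge_d between -0.05 and 0.05 m and value of joint tag_d below 0.17 rad)) and distance of each of bin_full_1, bin_full_2, bin_part, bin_empty from where it was at the start of the episode below 0.02 m and distance of each of plumb_weight, stone_sample, chisel, mallet, water_bottle, slip_pot, sanding_block from where it was at the start of the episode below 0.03 m); the robot touches nothing.
It fails at once if a stock bin is picked up or shoved out of its place (over 20 mm) (distance of any of bin_full_1, bin_full_2, bin_part, bin_empty from where it was at the start of the episode above 0.02 m).
It fails at once if one of the other loose things is picked up, knocked over or shoved (over 30 mm, or tipped over 0.5 rad for the standing ones) (distance of any of plumb_weight, stone_sample, chisel, mallet, water_bottle, slip_pot, sanding_block from where it was at the start of the episode above 0.03 m or angle between any of plumb_weight, stone_sample, water_bottle, slip_pot's own z axis and vertical above 0.5 rad).
It also fails if it takes over 48 s, if anything falls off the work surface, if the arm or the gripper's body presses on something with over 40 N, if the wrist force passes 120 N, or if a joint passes its speed limit or range.

## Robot

A 6-joint arm with a two-finger parallel gripper is mounted at the origin on the work surface. World frame = base frame: x ahead of the robot, y to its left, z up, the work surface at z = 0. Lengths are in m, angles in rad, forces in N, time in s.
With the tool pointing down it reaches from about 0.275 to 0.725 m from the base axis. Payload 5.6 kg.
Tool frame: the origin (TCP) lies at the very end of the fingers, on their centre line; the grasp point (between the pads) lies 19 mm behind it; z points along the fingers, y is the line along which they close (so a half turn about z gives the same grasp; the last joint's range is limited). The gripper opens to 85 mm and grips with 20 to 120 N. Pads are 22 mm wide; open, the fingers measure 114 mm over their backs; the gripper's body (76 mm by 85 mm) begins 54 mm behind the grasp point. The pads swing forward as they close: fully open they stand 13 mm farther back than shut.
Start: joints at [1.478, 0.255, 0.108, 0, -1.424, -0.285], TCP at [0.203, 0.511, 0.231] pointing down, gripper open.
Joint ranges: [-2.95, 2.95], [-1.21, 1.97], [-1.09, 1.5], [-2.87, 1.71], [-2.94, -0.07], [-3.05, 3.05]. Speed limits (rad/s): [2.57, 2.57, 3.14, 3.14, 3.14, 3.14].

## Interface

Orientations are given as [roll, pitch, yaw] about the fixed x, y, z axes, in that order (R = Rz(yaw) Ry(pitch) Rx(roll)).
In Python, from cell import sensors, eyes, workorder gives the robot as it stands.
- The arm moves only by the tool move_arm, never from a script. Its argument "moves" is one flat list of numbers, 5 for each row, row after row: the shift along the tool's x, y, z in cm, then the turn about the tool's z in degrees, then the opening, from 0 (shut) to 1 (fully open). A call has 1 to 5 rows; each row is the pose to reach, as a shift and turn from the pose commanded when the call began, along the tool's axes at that moment; what a row does not reach only later rows make up. A row lasts 1/8 s, in which the tool goes at most 62.5 mm and 10.7 degrees, less where a joint would pass 70% of its speed; a pose out of reach is approached as far as the arm can. A call with a gripper value outside its range is refused whole. The fingers move at their own pace and stop on an object; the grip force is fixed at half the most. Time passes only in rows, so rows that repeat a pose let the fingers close. It gives the time, the measured TCP pose, the force, the opening and the grip force at its end, in the units of the state.
- sensors.state(): the state, without advancing time (a new reading comes with each control period).
- eyes.grab_frame(name): name is "side" or "top"; returns a dict with "image" (400x640x3 uint8, red, green, blue), "mtx" (3x3 intrinsics, pixels), "R" (3x3) and "t" (3): a world point X has camera coordinates R X + t. Camera axes: x right, y down, z forward; pixel columns grow to the right and rows downward; lengths in m; the calibration is good to about 2 mm. A picture is of the moment at which its call begins. There is no depth.
- workorder.finish_job(): hands the job in; it is judged then, once.
The state is a dict: "time": time; "qpos": joint angles; "joint_vel": joint speeds; "joint_efforts": joint torques, N m; "ee_pos": TCP position; "tcp_rot": TCP orientation; "ft_force": force on the tool from outside, world axes, zero at the start; "ft_torque": the same for the moment, N m; "grip_width": finger opening in m; "finger_force": force on a finger pad.
Only numpy, scipy, OpenCV 4.12 (cv2) and the standard library are available. Lean on these libraries where they do the work, as an engineer would, in place of code of your own. Each camera call takes 0.05 s, during which the arm holds its last target. There are 200 camera calls.

## Working session

There is one attempt and no reset: what is moved stays moved. The work goes in short steps, Python scripts to look and compute and a tool call to move; the robot and the scene stay as the last step left them, time stands still between calls to the robot, and variables do not carry over. Pictures are saved under pics/ and viewed, at most 10 in all, crops included, and the job is handed in when it is done.

Besides the shell and the picture viewer there is one more tool, called after "Call:" as name(argument=value, ...) on one line, values as JSON. move_arm: Moves the arm, as the interface text tells. Its arguments: {"type":"object","properties":{"moves":{"type":"array","items":{"type":"number"}}},"required":["moves"]}

```bash
mkdir -p pics; python3 - <<'E'
from cell import sensors, eyes
import cv2, numpy as np
for n in("top","side"):
    f=eyes.grab_frame(n); cv2.imwrite(f"pics/{n}0.png",f["image"][:,:,::-1]); np.savez(n,**{k:f[k] for k in("mtx","R","t")})
    print(n,f["mtx"].tolist(),(-f["R"].T@f["t"]).round(3))
s=sensors.state();print(s["time"],s["ee_pos"],s["tcp_rot"],s["grip_width"])
E
```

```text
top [[363.68472351605436, 0.0, 326.3404718822475], [0.0, 363.68472351605436, 199.52886616425116], [0.0, 0.0, 1.0]] [0.358 0.008 1.194]
side [[440.0308921257648, 0.0, 319.7391424606292], [0.0, 440.0308921257648, 202.0599638418905], [0.0, 0.0, 1.0]] [0.308 0.938 0.845]
0.1 [0.20268625 0.51084408 0.2304972 ] [ 3.13994808e+00 -8.54737436e-05 -3.77896908e-01] 0.08549990625552978
```

View pics/top0.png

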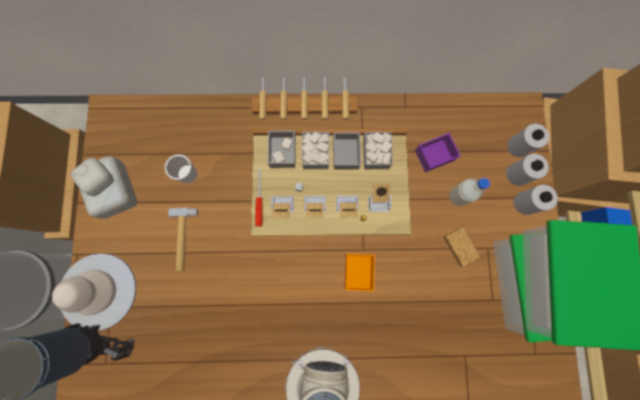

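View pics/side0.png

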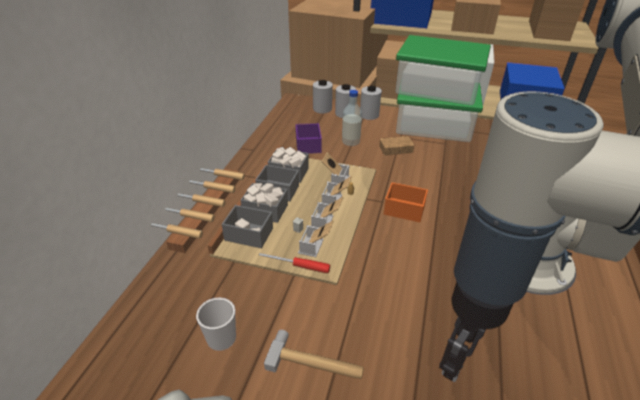

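The top view shows the board at about (252–410, 134–235). From left to right the bins are part (282,150), full (315,150), empty (347,150) and full (378,150). Tag 4 (380,192) seems to lean to the bins with its disc up. I'll zoom in and fit the board pose.

```bash
cat > h.py <<'E'
import numpy as np,cv2
def cam(n): c=np.load(n+".npz"); return c["mtx"],c["R"],c["t"]
def ray(n,u,v,z):
    K,R,t=cam(n); C=-R.T@t; d=R.T@np.linalg.inv(K)@[u,v,1]; return C+d*(z-C[2])/d[2]
def proj(n,X):
    K,R,t=cam(n); p=K@(R@np.asarray(X)+t); return p[:2]/p[2]
E
python3 - <<'E'
from h import *
im=cv2.imread("pics/top0.png"); a=cv2.resize(im[125:240,245:415],None,fx=4.5,fy=4.5,interpolation=cv2.INTER_CUBIC)
s=cv2.imread("pics/side0.png"); b=cv2.resize(s[140:290,215:385],None,fx=3.5,fy=3.5,interpolation=cv2.INTER_CUBIC)
cv2.imwrite("pics/ct.png",a); cv2.imwrite("pics/cs.png",b)
for p in [(252,134),(408,134),(410,235),(251,235)]: print(p,ray("top",*p,.012).round(4))
for p in [(283,197),(315,197),(347,197),(379,197),(274,203),(390,203)]: print(p,ray("top",*p,.056).round(4))
E
```

```text
(252, 134) [0.8055 0.2269 0.012 ]
(408, 134) [ 0.8015 -0.3069  0.012 ]
(410, 235) [ 0.4549 -0.2937  0.012 ]
(251, 235) [0.4622 0.223  0.012 ]
(283, 197) [0.5776 0.1163 0.056 ]
(315, 197) [0.5764 0.0147 0.056 ]
(347, 197) [ 0.5752 -0.0874  0.056 ]
(379, 197) [ 0.574  -0.1899  0.056 ]
(274, 203) [0.5585 0.1446 0.056 ]
(390, 203) [ 0.5541 -0.2243  0.056 ]
```

View pics/ct.png

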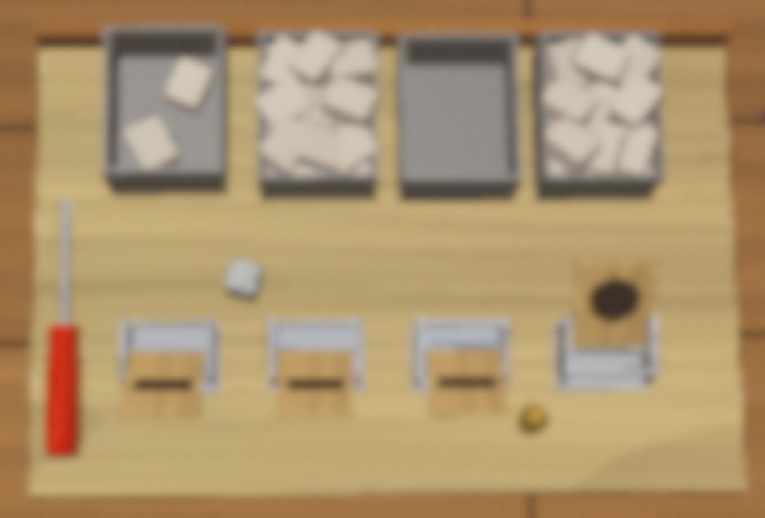

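View pics/cs.png

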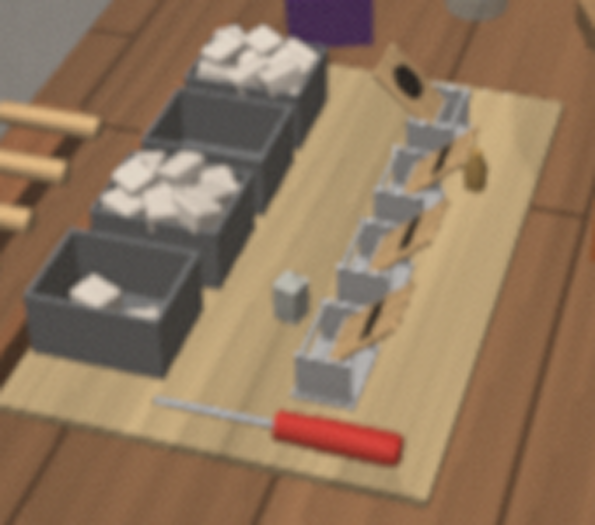

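Tags 1–3 show the bar and lean to the robot; tag 4 shows the disc. The bins are part, full, empty, full, so only tag 2 (crop 312,380, pixel about 314,209) has to go over. The weight (363,218) and the stone (299,187) are clear of its path.

```bash
python3 - <<'E'
from h import *
P=lambda u,v,z:ray("top",245+u/4.5,125+v/4.5,z).round(4)
print("edge L/R",P(274,416,.093),P(350,416,.093))
print("bracket back corners",P(270,320,.056),P(363,320,.056),"front",P(272,388,.056),P(363,388,.056))
E
python3 - <<'E'
import numpy as np
y=-.3779;R=np.array([[np.cos(y),np.sin(y)],[np.sin(y),-np.cos(y)]])
print(R.T@(np.array([.44,.012])-[.2027,.5108]))
E
```

```text
edge L/R [0.5062 0.0429 0.093 ] [ 0.5055 -0.0086  0.093 ]
bracket back corners [0.5796 0.0464 0.056 ] [ 0.5788 -0.0194  0.056 ] front [0.531  0.0453 0.056 ] [ 0.5302 -0.0186  0.056 ]
[0.40459844 0.37604898]
```

Call:
move_arm(moves=[4,3.7,0,-5,0,8,7.5,0,-10,0,12,11,0,-15,0,16,15,0,-20,0,20,18.7,0,-21.7,0])

```text
time: 0.72
ee_pos: [0.3199, 0.2617, 0.2311]
tcp_rot: [3.141, 0.0, 0.003]
ft_force: [1.5, -0.2, 0.4]
grip_width: -0.0002
finger_force: 0.0
```

Call:
move_arm(moves=[3,5,0,0,0,6,10,0,0,0,9,15,0,0,0,12,20,0,0,0,12,24.7,0,0,0])

```text
time: 1.35
ee_pos: [0.4407, 0.0147, 0.2304]
tcp_rot: [3.141, 0.002, -0.0]
ft_force: [-0.4, -0.6, -0.2]
grip_width: -0.0001
finger_force: 0.0
```

Call:
move_arm(moves=[0,0,5,0,0,0,0,10,0,0,0,0,15,0,0,0,0,15,0,0,0,0,15,0,0])

```text
time: 1.98
ee_pos: [0.4413, 0.017, 0.0831]
tcp_rot: [3.142, -0.002, 0.002]
ft_force: [1.1, -0.5, 1.0]
grip_width: 0.0
finger_force: 0.0
```

Call:
move_arm(moves=[2,0,0.5,0,0,4,0,0.5,0,0,5.5,0,0.5,0,0,7,0,0.5,0,0,8,0,0.5,0,0])

```text
time: 2.6
ee_pos: [0.5214, 0.017, 0.0775]
tcp_rot: [-3.141, -0.002, 0.001]
ft_force: [-0.5, 0.1, 0.3]
grip_width: 0.0
finger_force: 0.1
```

Call:
move_arm(moves=[1,0,0,0,0,2,0,0,0,0,3,0,0,0,0,4,0,0,0,0,4.5,0,0,0,0])

```text
time: 3.22
ee_pos: [0.5654, 0.0169, 0.0759]
tcp_rot: [-3.142, 0.001, 0.001]
ft_force: [0.3, 0.4, -0.8]
grip_width: -0.0004
finger_force: 0.0
```

Call:
move_arm(moves=[-3,0,0,0,0,-6,0,-4,0,0,-10,0,-8,0,0,-14,0,-12,0,0,-18,0,-12,0,0])

```text
time: 3.85
ee_pos: [0.3855, 0.017, 0.1991]
tcp_rot: [-3.14, -0.006, 0.001]
ft_force: [-0.9, -0.3, -0.5]
grip_width: -0.0004
finger_force: 0.0
```

```bash
python3 - <<'E'
from h import *
from cell import eyes
f=[eyes.grab_frame(n)["image"][:,:,::-1] for n in("top","side")]
a=cv2.resize(f[0][125:240,245:415],(640,433),interpolation=2)[:300*2]; cv2.imwrite("pics/t1.png",a)
cv2.imwrite("pics/s1.png",cv2.resize(f[1][140:290,215:385],(595,525),interpolation=2))
E
```

```text
(no output)
```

View pics/t1.png

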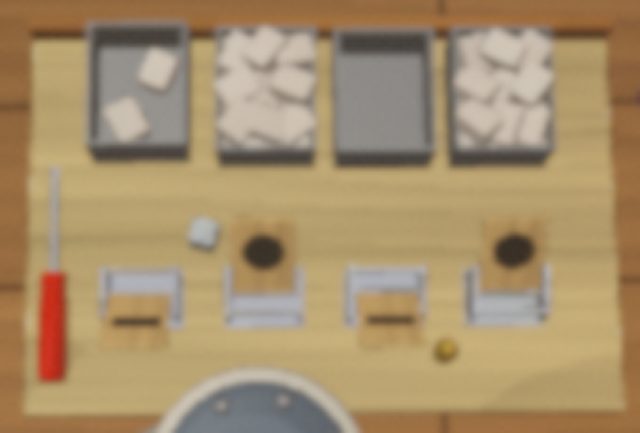

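View pics/s1.png

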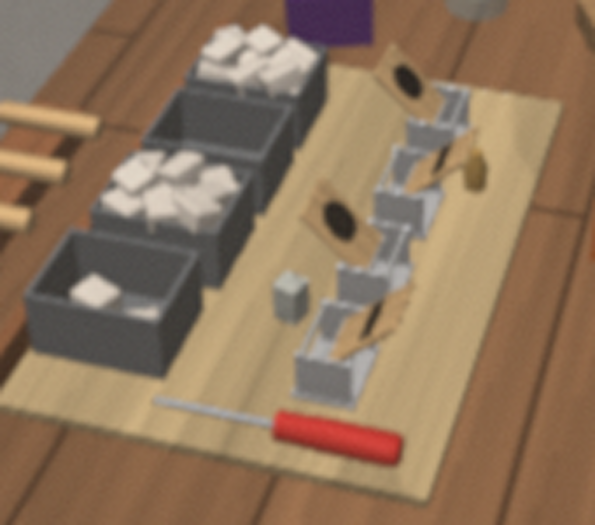

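Tag 2 now lies fully over with its disc up (crop 263,252), matching tag 4 (514,250). Tags 1 and 3 still show the bar, and nothing else has moved.

```bash
python3 -c "
from cell import workorder; print(workorder.finish_job())"
```

```text
the job is handed in; nothing more can be done
None
```

I pushed over the one wrong tag, in front of the left full bin. In the last pictures both full bins show the disc, the part-filled and empty bins show the bar, and nothing else has moved. The job is handed in; no verdict came back.

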